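# Switch off the steriliser and spring its lid ajar

### The job

The tools in the steriliser box with the teal lid are done: first switch that box off by pushing down the raised red front half of its paddle switch all the way, then press the front of its teal lid at the round mark until the push-to-open catch lets go, and take your fingers away so that the spring leaves the lid ajar. Use only the fingertips: do not lift the lid any further. Leave the box with the pink lid shut and switched on, and do not pick up or shift the bottle, tube and pot that stand around.

Things in the scene. Friction and masses are not known exactly. Their poses are not given: they have to be found in the camera images.
- teal_box: steriliser box with the teal lid. Fixed, white, 140 deep (x) x 190 wide (y) x 98 mm high to the lid's top. Origin: centre of the underside; own -x is its front, own y its left, z up. The lid covers the left part (own y -45 to +90 mm), hinged along the back (own x 62, z 92 mm); the dark paddle switch stands on the control column at the right (own y -71 mm).
- teal_press (a point): the round press mark on the teal lid's top face, 20 mm in from the front edge, in the middle of the lid's width; 99 mm above the worktop when shut; moves with the lid.
- teal_lid (a joint): angle of the teal lid (rad): 0 shut and caught, negative pushed in (stop -0.05), positive open. Pushing its front in about 3 mm (-0.026 rad, 3 to 5 N at the mark; stop at 5.5 mm) frees the catch; as the finger leaves, a spring lifts it to about 0.54 rad (front edge 65 mm higher), where it rests. It does not catch again. Pulling up does not release it.
- teal_paddle (a point): middle of the top face of the raised red front half of the teal box's shallow-V paddle (55 x 26 mm overall, pivot in its middle, 17 mm behind this point; this half is 28 mm long and slopes up to the front by 0.3 rad). 107 mm above the worktop when on (its front end 110 mm), 102 mm and level when fully off; moves with the paddle.
- teal_switch (a joint): tilt of the teal box's paddle switch (rad): 0 = on (the red front half up), 0.3 = fully off (front half down and level). About 2 N on the front half tips it; it stays where it is left.
- pink_box: steriliser box with the pink lid. Fixed, white, 140 deep (x) x 190 wide (y) x 98 mm high to the lid's top. Origin: centre of the underside; own -x is its front, own y its left, z up. The lid covers the left part (own y -45 to +90 mm), hinged along the back (own x 62, z 92 mm); the dark paddle switch stands on the control column at the right (own y -71 mm).
- pink_press (a point): the round press mark on the pink lid's top face, 20 mm in from the front edge, in the middle of the lid's width; 99 mm above the worktop when shut; moves with the lid.
- pink_lid (a joint): angle of the pink lid (rad): 0 shut and caught, negative pushed in (stop -0.05), positive open. Pushing its front in about 3 mm (-0.026 rad, 3 to 5 N at the mark; stop at 5.5 mm) frees the catch; as the finger leaves, a spring lifts it to about 0.54 rad (front edge 65 mm higher), where it rests. It does not catch again. Pulling up does not release it.
- pink_paddle (a point): middle of the top face of the raised red front half of the pink box's shallow-V paddle (55 x 26 mm overall, pivot in its middle, 17 mm behind this point; this half is 28 mm long and slopes up to the front by 0.3 rad). 107 mm above the worktop when on (its front end 110 mm), 102 mm and level when fully off; moves with the paddle.
- pink_switch (a joint): tilt of the pink box's paddle switch (rad): 0 = on (the red front half up), 0.3 = fully off (front half down and level). About 2 N on the front half tips it; it stays where it is left.
- dropper: loose small white squeeze bottle with a blue nozzle cap, 34 mm across, 86 mm high, standing between the two boxes; origin at the centre of its underside. To be left alone.
- tube: loose white cream tube standing on its cap, 43 x 54 x 112 mm, left of the boxes; origin at the centre of its underside. To be left alone.
- pot: loose flat round cream pot with a white lid, 68 mm across, 43 mm high, behind the left box; origin at the centre of its underside. To be left alone.

How it is judged:
On the way, in this order (a step that is already met when the one before it is completed fails the run):
1. the teal box is switched off (paddle past 0.24 rad) (value of joint teal_switch above 0.24 rad), for 0.2 s.
2. the teal lid is pushed in (at least 0.018 rad) (value of joint teal_lid below -0.018 rad).
3. the teal lid has sprung ajar (more than 0.3 rad) (value of joint teal_lid above 0.3 rad), for 0.2 s.
At the end, for the whole second after the job is handed in: The teal box's paddle is off (over 0.24 of 0.3 rad), its lid stands ajar at rest between 0.3 and 0.7 rad; the pink lid is shut (under 0.05 rad) and its paddle on (under 0.08 rad); bottle, tube and pot stand upright within 20 mm of where they were (value of joint teal_switch above 0.24 rad and value of joint teal_lid between 0.3 and 0.7 rad and velocity of joint teal_lid between -0.05 and 0.05 rad/s and value of joint pink_lid below 0.05 rad and value of joint pink_switch below 0.08 rad and distance of each of dropper, tube, pot from where it was at the start of the episode below 0.02 m and angle between each of dropper, tube, pot's own z axis and vertical below 0.2 rad); the robot touches nothing.
It fails at once if the pink lid was released (value of joint pink_lid above 0.05 rad).
It fails at once if the pink box was switched (value of joint pink_switch above 0.08 rad).
It fails at once if the teal lid was lifted further than ajar (value of joint teal_lid above 0.8 rad).
It fails at once if the bottle, tube or pot was picked up or shifted (over 20 mm) (distance of any of dropper, tube, pot from where it was at the start of the episode above 0.02 m).
It also fails if it takes over 38 s, if anything falls off the work surface, if the arm or the gripper's body presses on something with over 40 N, if the wrist force passes 120 N, or if a joint passes its speed limit or range.

### The arm

A 6-joint arm with a two-finger parallel gripper is mounted at the origin on a cart in front of the work surface, level with it; the furniture and walls round the work are solid. World frame = base frame: x ahead of the robot, y to its left, z up, the work surface at z = 0. Lengths are in m, angles in rad, forces in N, time in s.
With the tool pointing down it reaches from about 0.375 to 0.9 m from the base axis. Payload 3.1 kg.
Tool frame: the origin (TCP) lies on the centre line of the jaws, within the pads' length; the fingertips stand 22 mm ahead of it and the grasp point (between the pads) lies 3 mm ahead of it; z points along the fingers, y is the line along which they close (so a half turn about z gives the same grasp; the last joint's range is limited). The gripper opens to 85 mm and grips with 20 to 120 N. Pads are 22 mm wide; open, the fingers measure 114 mm over their backs; the gripper's body (76 mm by 85 mm) begins 54 mm behind the grasp point. The pads swing forward as they close: fully open they stand 13 mm farther back than shut.
Start: joints at [1.165, 0.527, 1.433, -0, 1.181, -0.178], TCP at [0.14, 0.609, 0.253] pointing down, gripper open.
Joint ranges: [-3.08, 3.08], [-0.75, 2.2], [0.22, 2.44], [-1.43, 4.57], [0, 2.65], [-2.85, 2.85]. Speed limits (rad/s): [2.79, 2.79, 3.14, 3.14, 3.14, 3.14].

### API

Orientations are given as a unit quaternion [x, y, z, w].
In Python, from station import sense, eyes, job gives the robot as it stands.
- The arm moves only by the tool pendant, called by a JSON object that holds its "name" and its "arguments", one argument or row to a line. Schema: {"type":"object","properties":{"ticks":{"type":"array","items":{"type":"array","items":{"type":"array","items":{"type":"number"},"minItems":5,"maxItems":5},"minItems":1,"maxItems":20},"minItems":1,"maxItems":1},"clamp_n":{"type":"number"},"only":{"type":"string"},"quiet":{"type":"boolean"},"lines":{"type":"string"}},"required":["ticks"],"additionalProperties":false}. ticks is a list that holds a single list of rows (three levels of brackets), with 1 to 20 rows, each of 5 numbers: dx, dy, dz in fractions of the full range, 1 being 1 m, then a turn about the tool's z in shares of 2 pi rad (1.0 is 2 pi rad), then the opening from 0.0 (shut) to 1.0 (fully open); each row is the pose to reach, as a shift and turn from the pose commanded when the call began, along the tool's axes at that moment; what a row does not reach only later rows make up. A row lasts 1/10 s, in which the tool goes at most 0.05 m and 0.15 rad, less where a joint would pass 70% of its speed; a pose out of reach is approached as far as the arm can. The fingers move at their own pace and stop on an object; clamp_n is the grip in N (left out, the last holds). Time passes only in rows, so rows that do not move let the fingers close. The tool returns the time, the measured TCP pose, the force, the opening and the grip force at its end. only (a regular expression) keeps the lines of the reply that match it, lines (a string "A,B") keeps lines A to B, and quiet returns only ok. Input that does not fit is refused with a message, and nothing moves.
- sense(): the state, without advancing time (a new reading comes with each control period).
- eyes.snapshot(name): name is "side" or "top" or "wrist"; returns a dict with "pixels" (480x640x3 uint8, red, green, blue), "range_z" (480x640 float32, m along the optical axis (not along the pixel's ray), 0 where there is no reading), "fov_y" (degrees; the focal length in pixels is half the picture's height over the tangent of half this angle, whatever the lens; pixels are square), "cx", "cy" (the principal point, pixels), "k1" (the pictures are not rectified: a ray, as slopes to the right and down, at radius r is drawn at 1 + k1 r^2 times it, then the intrinsics apply), "R" (3x3) and "t" (3): a world point X has camera coordinates R X + t; the wrist camera has in their place "hand_eye" (4x4, takes a point from camera to tool coordinates, whose origin is the TCP and whose axes are the flange's). Camera axes: x right, y down, z forward; pixel columns grow to the right and rows downward; lengths in m; the calibration is good to about 2 mm. A picture is of the moment at which its call begins: read the wrist's pose just before it.
- job.sign_off(): hands the job in; it is judged then, once.
The state is a dict: "t": time; "q": joint angles; "qd": joint speeds; "tau": joint torques, N m; "tcp_pos": TCP position; "tool_rot": TCP orientation; "force": force on the tool from outside, world axes, zero at the start; "ft_torque": the same for the moment, N m; "finger_gap": opening from 0.0 (shut) to 1.0 (fully open); "gripper_force": force on a finger pad.
Only numpy, scipy, OpenCV 4.12 (cv2) and the standard library are available. Lean on these libraries where they do the work, as an engineer would, in place of code of your own. Each camera call takes 0.05 s, during which the arm holds its last target. There are 200 camera calls.

## Working session

There is one attempt and no reset: what is moved stays moved. The work goes in short steps, Python scripts to look and compute and a tool call to move; the robot and the scene stay as the last step left them, time stands still between calls to the robot, and variables do not carry over. Pictures are saved under pics/ and viewed, at most 10 in all, crops included, and the job is handed in when it is done.

```bash
mkdir -p pics
```

Create h.py:
```python
import numpy as np, cv2
from station import sense, eyes, job
def snap(n):
    s=sense(); d=eyes.snapshot(n); d['s']=s; return d
def ray2world(d,u,v,z=None):
    f=240/np.tan(np.radians(d['fov_y'])/2)
    p=np.array([(u-d['cx'])/f,(v-d['cy'])/f]); q=p.copy()
    for _ in range(20): q=p/(1+d['k1']*(q@q))
    if z is None:
        w=d['range_z'][int(v)-1:int(v)+2,int(u)-1:int(u)+2]; z=np.median(w)
    return d['R'].T@(np.r_[q,1]*z-d['t'])
```

Run:
```python
from h import *
import pickle
for n in('top','side'):
    d=snap(n); cv2.imwrite(f'pics/{n}.png',d['pixels'][:,:,::-1]); pickle.dump(d,open(n+'.pkl','wb'))
    print(n,d['fov_y'],d['cx'],d['cy'],d['k1'],-d['R'].T@d['t'])
s=sense();print(s['tcp_pos'],s['tool_rot'],s['t'],s['force'])
```

```text
top 42.45227202928469 313.884608047843 238.09942846450838 0.0377462179151451 [0.03933774 0.00314264 1.53550588]
side 56.9332862069246 317.34157992751193 245.3915325912841 -0.04344151160957131 [ 0.14096503 -0.73094926  0.67575836]
[0.14027708 0.60842038 0.25242163] [ 1.13181879e-01  9.93573781e-01 -9.59053351e-04 -2.90614327e-04] 0.1 [ 0.14656718 -0.53621841 -0.06610477]
```

View pics/top.png

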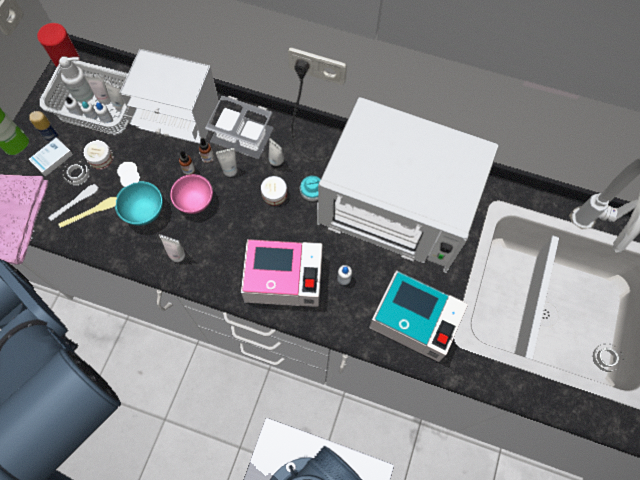

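View pics/side.png

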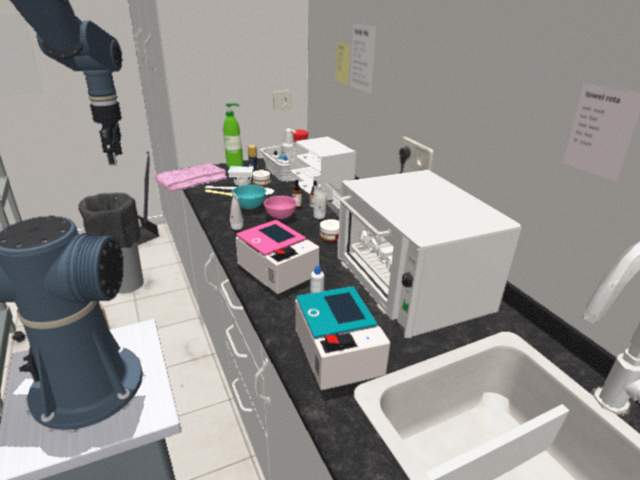

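The top view shows the teal box at about (418,313), with its press mark at (404,324) and red paddle half at (442,339). The pink box is at (283,272) and the bottle at (344,273). In the side view the teal mark is at (314,313) and the red half at (334,341). I'll enlarge both.

Run:
```python
from h import *
import pickle
t=pickle.load(open('top.pkl','rb'));s=pickle.load(open('side.pkl','rb'))
a=t['pixels'][265:365,365:475];b=s['pixels'][285:385,290:400]
c=np.hstack([cv2.resize(x,None,fx=3.6,fy=3.6,interpolation=cv2.INTER_CUBIC) for x in(a,b)])
cv2.imwrite('pics/crop.png',c[:,:,::-1])
for n,d,pts in(('top',t,[(404,324),(442,339),(399,273),(466,301),(372,320),(440,357),(450,240),(344,268),(420,200)]),('side',s,[(314,313),(334,341)])):
    for p in pts: print(n,p,ray2world(d,*p).round(4))
```

```text
top (404, 324) [ 0.4467 -0.0841  0.1013]
top (442, 339) [ 0.4402 -0.1771  0.1074]
top (399, 273) [ 0.5672 -0.0374  0.0949]
top (466, 301) [ 5.863e-01 -2.233e-01  2.000e-04]
top (372, 320) [ 0.437  -0.0101  0.0784]
top (440, 357) [ 0.4108 -0.1902  0.0564]
top (450, 240) [ 0.6529 -0.1247  0.1838]
top (344, 268) [0.5384 0.0947 0.0841]
top (420, 200) [ 0.6962 -0.0286  0.2495]
side (314, 313) [ 0.4503 -0.0888  0.0996]
side (334, 341) [ 0.4465 -0.1856  0.1057]
```

View pics/crop.png

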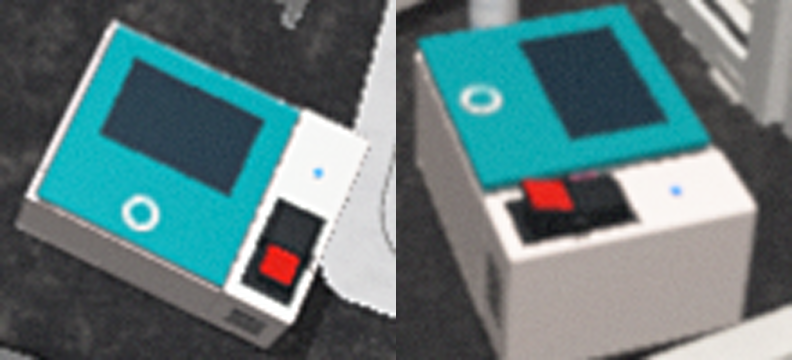

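Run:
```python
from h import *
import pickle
t=pickle.load(open('top.pkl','rb'));s=pickle.load(open('side.pkl','rb'))
def ray(d,u,v):
    o=-d['R'].T@d['t']; x=ray2world(d,u,v,1.0)-o; return o,x/np.linalg.norm(x)
def tri(a,b):
    A=np.zeros((3,3));B=np.zeros(3);r=[]
    for o,x in(ray(t,365+a[0]/3.6,265+a[1]/3.6),ray(s,290+(b[0]-396)/3.6,285+b[1]/3.6)):
        P=np.eye(3)-np.outer(x,x);A+=P;B+=P@o;r.append((P,o))
    X=np.linalg.solve(A,B);return X,[np.linalg.norm(P@(X-o))*1e3 for P,o in r]
W={}
for n,a,b in[('mark',(140,213),(481,99)),('red',(278,265),(548,193)),('BL',(115,22),(625,5)),('FL',(37,195),(418,40)),('FR',(225,288),(490,188)),('BR',(302,110),(710,147)),('dot',(318,173),(676,190))]:
    X,e=tri(a,b);W[n]=X;print(n,X.round(4),np.round(e,1))
for a,b in(('FR','FL'),('BR','BL'),('red','mark'),('FR','BR'),('FL','BL')):
    v=W[b]-W[a];print(a,b,np.linalg.norm(v).round(4),np.degrees(np.arctan2(v[1],v[0])).round(1))
# depth height map around path: max height near arm? oven front
```

```text
mark [ 0.4494 -0.0847  0.0973] [2. 2.]
red [ 0.4441 -0.1782  0.1053] [2.3 2.3]
BL [ 0.5732 -0.0319  0.093 ] [2.2 2.2]
FL [ 0.4388 -0.0171  0.096 ] [2. 2.]
FR [ 0.4223 -0.1512  0.094 ] [3.4 3.4]
BR [ 0.5537 -0.1677  0.0911] [0.3 0.3]
dot [ 0.517  -0.1894  0.09  ] [1.9 1.9]
FR FL 0.1352 83.0
BR BL 0.1372 81.8
red mark 0.094 86.8
FR BR 0.1325 -7.2
FL BL 0.1353 -6.3
```

The mark is at (0.449, -0.085) and the red half at (0.444, -0.178). Their heights are within 2 mm of the text, the lid measures 135 mm wide, and the box yaw is about -7°. Next I'll work out the tool-axis shifts.

Add to h.py:
```python
from scipy.spatial.transform import Rotation as Ro
def shift(*pts):
    s=sense();R=Ro.from_quat(s['tool_rot']).as_matrix();print('t',s['t'],'tcp',s['tcp_pos'].round(4) if hasattr(s['tcp_pos'],'round') else s['tcp_pos'],'yaxis',R[:,1].round(3),'F',np.round(s['force'],2))
    for p in pts: print(p,(R.T@(np.array(p)-s['tcp_pos'])).round(4))
```

```bash
python3 -c "
from h import *
shift((.40,.25,.25),(.442,-.178,.25),(.442,-.178,.16))"
```

```text
t 0.1 tcp [0.1403 0.6084 0.2524] yaxis [ 0.225  0.974 -0.002] F [ 0.15 -0.54 -0.07]
(0.4, 0.25, 0.25) [-0.3337 -0.2908  0.0029]
(0.442, -0.178, 0.25) [-0.4709 -0.6984  0.0036]
(0.442, -0.178, 0.16) [-0.4709 -0.6982  0.0936]
```

The manual's scale: turns go in shares of 2 pi rad. Converting my numbers, -0.1 rad / 6.2832 = -0.0159.

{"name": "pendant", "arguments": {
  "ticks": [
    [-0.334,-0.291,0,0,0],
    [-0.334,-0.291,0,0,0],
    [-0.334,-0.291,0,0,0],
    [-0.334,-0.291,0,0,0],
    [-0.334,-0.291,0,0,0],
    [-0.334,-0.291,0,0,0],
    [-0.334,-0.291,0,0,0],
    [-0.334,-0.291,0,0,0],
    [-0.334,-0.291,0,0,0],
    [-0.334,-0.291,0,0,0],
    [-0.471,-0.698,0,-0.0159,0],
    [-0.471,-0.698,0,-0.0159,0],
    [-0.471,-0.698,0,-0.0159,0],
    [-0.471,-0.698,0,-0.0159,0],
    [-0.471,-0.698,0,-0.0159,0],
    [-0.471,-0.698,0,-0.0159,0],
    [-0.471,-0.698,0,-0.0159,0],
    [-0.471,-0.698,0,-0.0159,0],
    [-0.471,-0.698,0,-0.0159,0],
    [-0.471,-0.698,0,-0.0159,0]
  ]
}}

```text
refused: ticks: the value is too long (schema: maxItems 1). Nothing was moved.
```

Wrong form. The message asks for a list holding one list of rows, three levels of brackets, so I'll send the same numbers that way.

{"name": "pendant", "arguments": {
  "ticks": [
    [[-0.334,-0.291,0,0,0],[-0.334,-0.291,0,0,0],[-0.334,-0.291,0,0,0],[-0.334,-0.291,0,0,0],[-0.334,-0.291,0,0,0],[-0.334,-0.291,0,0,0],[-0.334,-0.291,0,0,0],[-0.334,-0.291,0,0,0],[-0.334,-0.291,0,0,0],[-0.334,-0.291,0,0,0],[-0.471,-0.698,0,-0.0159,0],[-0.471,-0.698,0,-0.0159,0],[-0.471,-0.698,0,-0.0159,0],[-0.471,-0.698,0,-0.0159,0],[-0.471,-0.698,0,-0.0159,0],[-0.471,-0.698,0,-0.0159,0],[-0.471,-0.698,0,-0.0159,0],[-0.471,-0.698,0,-0.0159,0],[-0.471,-0.698,0,-0.0159,0],[-0.471,-0.698,0,-0.0159,0]]
  ]
}}

```text
t: 2.1
tcp_pos: [0.4437, -0.1804, 0.2533]
tool_rot: [0.065, 0.998, -0.001, 0.001]
force: [0.3, 0.1, 0.2]
finger_gap: -0.001
gripper_force: 0.0
```

{"name": "pendant", "arguments": {
  "ticks": [
    [[0,0,0,0,0],[0,0,0,0,0]]
  ]
}}

```text
t: 2.3
tcp_pos: [0.4419, -0.1752, 0.253]
tool_rot: [0.063, 0.998, 0.001, -0.001]
force: [-0.3, 0.1, -0.3]
finger_gap: 0.003
gripper_force: 0.0
```

```bash
python3 -c "
from h import *
shift((.442,-.178,.14),(.449,-.085,.14))
d=snap('wrist');cv2.imwrite('pics/w1.png',d['pixels'][:,:,::-1])"
```

```text
t 2.3 tcp [ 0.4419 -0.1752  0.253 ] yaxis [0.125 0.992 0.001] F [-0.3   0.11 -0.28]
(0.442, -0.178, 0.14) [-0.0006 -0.003   0.113 ]
(0.449, -0.085, 0.14) [0.004  0.0902 0.1131]
```

View pics/w1.png

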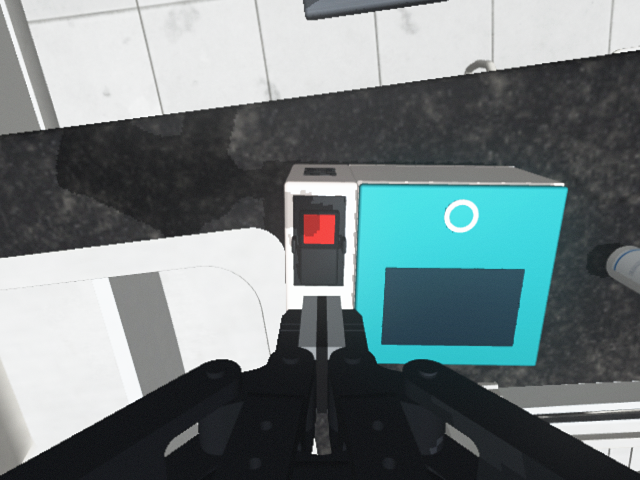

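```bash
python3 -c "
from h import *
d=snap('wrist');s=d['s'];H=np.array(d['hand_eye']);print(H.round(3))
import numpy as np
R=Ro.from_quat(s['tool_rot']).as_matrix();print(s['tcp_pos'])
hsv=cv2.cvtColor(d['pixels'],cv2.COLOR_RGB2HSV)
m=(((hsv[...,0]<6)|(hsv[...,0]>174))&(hsv[...,1]>180)&(hsv[...,2]>90)).astype('uint8')
n,l,st,c=cv2.connectedComponentsWithStats(m)
f=240/np.tan(np.radians(d['fov_y'])/2)
for i in range(1,n):
  if st[i,4]>80:
    u,v=c[i];z=np.median(d['range_z'][l==i]);p=np.array([(u-d['cx'])/f,(v-d['cy'])/f]);q=p.copy()
    for _ in range(20): q=p/(1+d['k1']*(q@q))
    X=np.r_[q,1]*z;T=H[:3,:3]@X+H[:3,3];print(st[i],c[i],z,'tool',T.round(4),'world',(R@T+s['tcp_pos']).round(4))
"
```

```text
[[ 0.001 -0.955 -0.298  0.075]
 [ 1.     0.001  0.001  0.001]
 [-0.001 -0.298  0.955 -0.121]
 [ 0.     0.     0.     1.   ]]
[ 0.44201119 -0.17507214  0.25308305]
[304 215  31  28 543] [322.78821363 230.6335175 ] 0.27935624 tool [-0.0043  0.0018  0.1472] world [ 0.4463 -0.1736  0.1059]
```

The wrist view shows the red half at (320,229), directly ahead of the fingers. Hand-eye puts it 4 mm forward and 2 mm left of the TCP, so I'll descend straight here, slightly toward the front half.

{"name": "pendant", "arguments": {
  "ticks": [
    [[0,0,0.05,0,0],[0,0,0.1,0,0],[0,0,0.113,0,0],[0,0,0.113,0,0]]
  ]
}}

```text
t: 2.8
tcp_pos: [0.441, -0.1749, 0.1382]
tool_rot: [0.063, 0.998, 0.002, -0.003]
force: [0.6, 0.4, 0.7]
finger_gap: -0.008
gripper_force: 0.0
```

{"name": "pendant", "arguments": {
  "ticks": [
    [[0,0,0.004,0,0],[0,0,0.008,0,0],[0,0,0.012,0,0],[0,0,0.014,0,0],[0,0,0.014,0,0],[0,0,0.014,0,0]]
  ]
}}

```text
t: 3.4
tcp_pos: [0.4426, -0.1772, 0.1266]
tool_rot: [0.063, 0.998, -0.0, 0.0]
force: [0.2, -0.3, 1.4]
finger_gap: 0.001
gripper_force: 0.5
```

{"name": "pendant", "arguments": {
  "ticks": [
    [[0,0,0.002,0,0],[0,0,0.003,0,0],[0,0,0.003,0,0]]
  ]
}}

```text
t: 3.7
tcp_pos: [0.4424, -0.1772, 0.124]
tool_rot: [0.063, 0.998, -0.0, -0.0]
force: [-2.1, -0.3, 7.1]
finger_gap: -0.0
gripper_force: 4.2
```

{"name": "pendant", "arguments": {
  "ticks": [
    [[0,0,0.001,0,0],[0,0,0.002,0,0],[0,0,0.002,0,0],[0,0,0.002,0,0]]
  ]
}}

```text
t: 4.1
tcp_pos: [0.4424, -0.1771, 0.1237]
tool_rot: [0.063, 0.998, -0.0, 0.0]
force: [-4.6, 1.5, 24.7]
finger_gap: -0.001
gripper_force: 12.2
```

The paddle is at its hard stop: the tip reads 0.1017 m and the force is 25 N. I'll lift, move over to the lid and check.

{"name": "pendant", "arguments": {
  "ticks": [
    [[0,0,-0.03,0,0],[0,0,-0.06,0,0],[-0.003,0.045,-0.06,0,0],[-0.006,0.092,-0.06,0,0],[-0.006,0.092,-0.06,0,0],[-0.006,0.092,-0.06,0,0]]
  ]
}}

```text
t: 4.7
tcp_pos: [0.4602, -0.0856, 0.1813]
tool_rot: [0.062, 0.998, -0.0, 0.0]
force: [-0.2, -0.9, 0.5]
finger_gap: -0.001
gripper_force: 0.0
```

```bash
python3 -c "
from h import *
d=snap('wrist');shift((.449,-.085,.14));cv2.imwrite('pics/w2.png',d['pixels'][:,:,::-1])
s=d['s'];H=np.array(d['hand_eye']);R=Ro.from_quat(s['tool_rot']).as_matrix()
d['R']=(R@H[:3,:3]).T; d['t']=-d['R']@(R@H[:3,3]+s['tcp_pos'])
np.save('w2.npy',d,allow_pickle=True)"
```

```text
t 4.75 tcp [ 0.4604 -0.0866  0.1812] yaxis [ 0.125  0.992 -0.   ] F [ 0.76  0.29 -0.03]
(0.449, -0.085, 0.14) [0.0115 0.0002 0.0412]
```

View pics/w2.png

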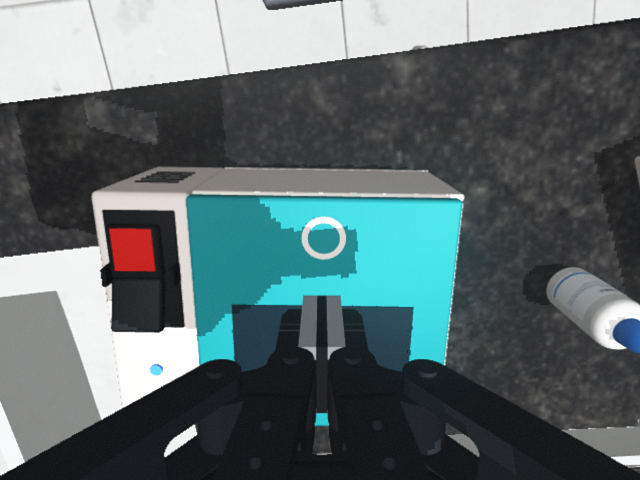

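The wrist view shows the paddle's front level and its rear half raised, so the box is off. The mark is at (324,238).

```bash
python3 -c "
from h import *
d=np.load('w2.npy',allow_pickle=True).item()
p=ray2world(d,324,238);print(p);shift((p[0],p[1],.126),(.449,-.085,.126))"
```

```text
[ 0.449175   -0.08210042  0.09960771]
t 4.75 tcp [ 0.4604 -0.0866  0.1812] yaxis [ 0.125  0.992 -0.   ] F [ 0.76  0.29 -0.03]
(np.float64(0.4491749958750898), np.float64(-0.08210042170619311), 0.126) [0.0117 0.0031 0.0552]
(0.449, -0.085, 0.126) [0.0115 0.0002 0.0552]
```

{"name": "pendant", "arguments": {
  "ticks": [
    [[0.011,0.001,0.03,0,0],[0.011,0.001,0.055,0,0],[0.011,0.001,0.058,0,0],[0.011,0.001,0.061,0,0],[0.011,0.001,0.063,0,0],[0.011,0.001,0.0645,0,0],[0.011,0.001,0.0645,0,0],[0.011,0.001,0.0645,0,0]]
  ]
}}

```text
t: 5.55
tcp_pos: [0.4499, -0.0846, 0.1175]
tool_rot: [0.063, 0.998, -0.0, 0.001]
force: [-2.5, -2.0, 3.4]
finger_gap: 0.0
gripper_force: 1.9
```

{"name": "pendant", "arguments": {
  "ticks": [
    [[0,0,0.001,0,0],[0,0,0.0015,0,0],[0,0,0.0015,0,0],[0,0,0.0015,0,0]]
  ]
}}

```text
t: 5.95
tcp_pos: [0.4499, -0.0844, 0.1154]
tool_rot: [0.063, 0.998, -0.0, 0.001]
force: [0.1, -1.2, 2.8]
finger_gap: -0.004
gripper_force: 1.6
```

{"name": "pendant", "arguments": {
  "ticks": [
    [[0,0,-0.03,0,0],[0,0,-0.07,0,0],[0,0,-0.11,0,0],[0,0,-0.15,0,0],[0,0,-0.15,0,0],[0,0,-0.15,0,0],[0,0,-0.15,0,0],[0,0,-0.15,0,0],[0,0,-0.15,0,0],[0,0,-0.15,0,0],[0,0,-0.15,0,0],[0,0,-0.15,0,0],[0,0,-0.15,0,0],[0,0,-0.15,0,0],[0,0,-0.15,0,0],[0,0,-0.15,0,0]]
  ]
}}

```text
t: 7.55
tcp_pos: [0.4493, -0.0842, 0.2654]
tool_rot: [0.063, 0.998, -0.0, 0.0]
force: [0.2, 0.3, 1.0]
finger_gap: -0.002
gripper_force: 0.0
```

```bash
python3 -c "
from h import *
d=snap('side');shift();e=snap('wrist')
cv2.imwrite('pics/end.png',np.hstack([d['pixels'][160:400,200:480],e['pixels'][100:340,80:600]])[:,:,::-1])"
```

```text
t 7.6 tcp [ 0.4493 -0.0842  0.2654] yaxis [ 0.126  0.992 -0.   ] F [0.23 0.66 0.68]
```

View pics/end.png

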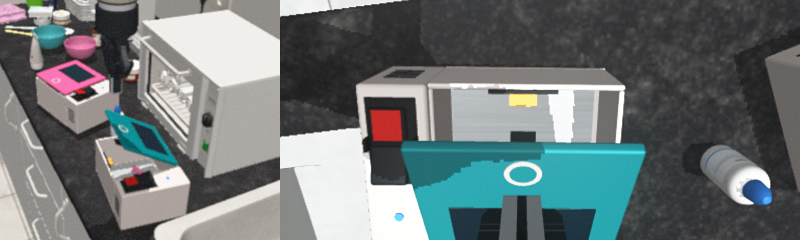

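The lid stands ajar at about (140,135) in the side half of the picture, and the fingers are clear above it. The paddle is off, the pink box is shut and the bottle is still standing. I'll let it rest half a second and hand in.

{"name": "pendant", "arguments": {
  "ticks": [
    [[0,0,-0.02,0,0],[0,0,-0.02,0,0],[0,0,-0.02,0,0],[0,0,-0.02,0,0],[0,0,-0.02,0,0]]
  ]
}}

```text
t: 8.15
tcp_pos: [0.4489, -0.084, 0.2846]
tool_rot: [0.063, 0.998, 0.0, -0.001]
force: [0.5, 0.4, -0.6]
finger_gap: 0.002
gripper_force: 0.0
```

```bash
python3 -c "
from station import job
print(job.sign_off())"
```

```text
the job is handed in; nothing more can be done
None
```

The job is handed in (no verdict was returned): the teal box is switched off with its lid sprung ajar, and the last pictures showed the pink box shut and the bottle upright; the arm went nowhere near the tube and pot.

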